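# Stack the spare-parts cartons on the stand and swing the retainer bar over them

## Task

Swing the stand's retainer bar out of the way, then stack the three cardboard cartons squarely on the stand's rubber pad as one upright column, lined up with the pad and centred: the large one at the bottom, the middle one on it, the small one on top. Then swing the retainer bar back over the column, fully home against its stop, and leave the tubs and pots around the work standing where they are.

Things in the scene. Friction and masses are not known exactly. Their poses are not given: they have to be found in the camera images.
- large_carton: the largest closed plain cardboard carton, 100 mm long x 60 mm wide x 44 mm high, a tan tape strip along the top; origin at the centre of its underside, x along its length, y across its width (grip across the width), z up. All three cartons start flat on the table, tape up.
- middle_carton: the middle closed plain cardboard carton, 86 mm long x 52 mm wide x 40 mm high, a tan tape strip along the top; origin at the centre of its underside, x along its length, y across its width (grip across the width), z up. 
- small_carton: the smallest closed plain cardboard carton, 72 mm long x 45 mm wide x 36 mm high, a tan tape strip along the top; origin at the centre of its underside, x along its length, y across its width (grip across the width), z up. 
- pad (a point): centre of the top face of the black rubber pad on the fixed stand, 15 mm above the table; z up. The pad is 104 mm along x, 64 mm along y. The stand is a plywood board 158 x 76 x 12 mm (from x = -55 to +102 mm of this point, y = +-38 mm) with an upright steel post 16 mm thick at x = +83 mm, y = 0. On the post a level retainer bar turns about the vertical post axis.
- bar_knob (a point): middle of the upright black round knob (20 mm diameter, 38 mm tall) on the retainer bar, 87 mm from the post axis, 172 mm above the table; the knob stands on the bar, from 152 to 190 mm above the table. The bar is 20 mm wide, its underside 143 mm above the table (8 mm above the finished column), its top 152 mm; the hub on the post reaches up to 160 mm.
- bar (a joint): angle of the retainer bar, rad: 0 = against its stop, pointing from the post along the pad's -x, the knob 4 mm past the pad's centre; it grows as the bar swings out (counter-clockwise from above) towards the pad's -y side, to 1.8 at the other stop; from about 1.2 it is clear of the column. It stays where it is left (light friction). It starts part-way over the pad, at 0.3 to 0.8.
- tall_tub: tall round closed tub with a grey lid, 72 mm diameter, 90 mm high, a bystander; origin at the centre of its underside, z up
- small_pot: small round lidded paint pot, 52 mm diameter, 52 mm high, a bystander; origin at the centre of its underside, z up
- low_pot: low round lidded paint pot, 60 mm diameter, 46 mm high, a bystander; origin at the centre of its underside, z up
Mind the look-alikes: they are no part of the job. What is shaped like the middle_carton but purple is not meant.

How it is judged:
By the outcome, as a careful person would: the job done as asked, in the order asked, and still so for the second after the job is handed in, with the robot touching nothing.
It also fails if it takes over 64 s, if anything falls off the work surface, if the arm or the gripper's body presses on something with over 40 N, if the wrist force passes 120 N, or if a joint passes its speed limit or range.

## Robot

A 6-joint arm with a two-finger parallel gripper is mounted at the origin on the work surface; the furniture and walls round the work are solid. World frame = base frame: x ahead of the robot, y to its left, z up, the work surface at z = 0. Lengths are in m, angles in degrees, forces in N, time in s.
With the tool pointing down it reaches from about 0.3 to 0.75 m from the base axis. Payload 8.5 kg.
Tool frame: the origin (TCP) lies midway between the tips of the shut fingers; the grasp point (between the pads) lies 19 mm behind it; z points along the fingers, y is the line along which they close (so a half turn about z gives the same grasp; the last joint's range is limited). The gripper opens to 85 mm and grips with 20 to 120 N. Pads are 22 mm wide; open, the fingers measure 114 mm over their backs; the gripper's body (76 mm by 85 mm) begins 54 mm behind the grasp point. The pads swing forward as they close: fully open they stand 13 mm farther back than shut.
Start: joints at [-85.732, 21.807, 74.336, -0, 83.858, -12.336], TCP at [0.157, -0.527, 0.231] pointing down, gripper open.
Joint ranges: [-178.18, 178.18], [-50.72, 133.34], [12.68, 142.11], [-81.47, 261.47], [9.98, 163.14], [-165.26, 165.26]. Speed limits (degrees/s): [136.94, 136.94, 180, 180, 180, 180].

## Interface

Orientations are given as a 3x3 rotation matrix whose columns are the frame's x, y, z axes.
In Python, from rig import env gives the robot as it stands. The module is installed in compiled form; this text tells all that it offers.
- The arm moves only by the tool jog_arm, never from a script. Its argument "targets" is a list of rows, each a list of 6 numbers: the shift along the tool's x, y, z in cm, then the turn, a rotation vector about the tool's x, y, z in degrees. A call has 1 to 8 rows; each row is the pose to reach, as a shift and turn from the pose commanded when the call began, along the tool's axes at that moment; what a row does not reach only later rows make up. A row lasts 1/12 s, in which the tool goes at most 41.7 mm and 7.16 degrees, less where a joint would pass 70% of its speed; a pose out of reach is approached as far as the arm can. A call with a gripper value outside its range is refused whole. "hand" is the opening, from 0 (shut) to 1 (fully open), set as the call begins (left out, the last holds). The fingers move at their own pace and stop on an object; "newtons" is the grip in N (left out, the last holds). Time passes only in rows, so rows that repeat a pose let the fingers close. It gives the time, the measured TCP pose, the force, the opening and the grip force at its end, in the units of the state.
- env.observe(): the state, without advancing time (a new reading comes with each control period).
- env.get_image(name): name is "side" or "top"; returns a dict with "frame" (400x640x3 uint8, red, green, blue), "depth" (400x640 float32, m along the optical axis (not along the pixel's ray), 0 where there is no reading), "fovy" (degrees; the focal length in pixels is half the picture's height over the tangent of half this angle, whatever the lens; pixels are square), "cx", "cy" (the principal point, pixels), "cam_to_world" (4x4, takes a point from camera to world coordinates). Camera axes: x right, y down, z forward; pixel columns grow to the right and rows downward; lengths in m; the calibration is good to about 2 mm. A picture is of the moment at which its call begins.
- env.close_job(): hands the job in; it is judged then, once.
Trained networks look in the newest picture that a camera, given by its name, has taken for a name from the list of things; names that differ only in an ending like _2 or _b are one class to them, and where a whole thing is asked for, a point or a joint stands for the part that bears it (a point fixed in the world has none). Each returns a list of dicts, best first, with "score" (0 to 1); they miss things now and then, are a little off and sometimes report something else, mostly with a low value. They report only what shows in the picture. A call takes as long as a camera call. They do not tell look-alikes from the thing itself.
- env.regions_of(camera, target): "pixels" (400x640 bool, what is visible of it) and "point" ([row, column] in pixels, amid what is visible of it).
The state is a dict: "time_s": time; "q": joint angles; "qvel": joint speeds; "joint_efforts": joint torques, N m; "position": TCP position; "tool_rot": TCP orientation; "ft_force": force on the tool from outside, world axes, zero at the start; "wrist_torque": the same for the moment, N m; "grip_width": finger opening in m; "gripper_force": force on a finger pad.
Only numpy, scipy, OpenCV 4.12 (cv2) and the standard library are available. Lean on these libraries where they do the work, as an engineer would, in place of code of your own. Each camera call takes 0.05 s, during which the arm holds its last target. There are 200 camera calls.

## Working session

There is one attempt and no reset: what is moved stays moved. The work goes in short steps, Python scripts to look and compute and a tool call to move; the robot and the scene stay as the last step left them, time stands still between calls to the robot, and variables do not carry over. Pictures are saved under pics/ and viewed, at most 10 in all, crops included, and the job is handed in when it is done.

Besides the shell and the picture viewer there is one more tool, called as name(argument=value, ...), one argument or row to a line, values as JSON. jog_arm: Moves the arm, as the interface text tells. Its arguments: {"type":"object","properties":{"targets":{"type":"array","items":{"type":"array","items":{"type":"number"}}},"hand":{"type":"number"},"newtons":{"type":"number"}},"required":["targets"]}

```bash
mkdir -p pics; cat > h.py <<'E'
import numpy as np, cv2
from rig import env
def cloud(im):
    d=im["depth"]; f=200/np.tan(np.radians(im["fovy"])/2)
    v,u=np.mgrid[0:400,0:640]
    P=np.stack([(u-im["cx"])/f*d,(v-im["cy"])/f*d,d,np.ones_like(d)],-1)@np.array(im["cam_to_world"]).T
    return P[...,:3]
def save(im,n): cv2.imwrite("pics/"+n,im["frame"][...,::-1])
E
python3 - <<'E'
from h import *
s=env.observe(); print(s["position"],s["tool_rot"],s["grip_width"])
for c in("top","side"):
    im=env.get_image(c); save(im,c+"0.png"); P=cloud(im)
    print(c,np.array(im["cam_to_world"])[:3,3])
    for n in["large_carton","middle_carton","small_carton","bar_knob","bar","pad","tall_tub","small_pot","low_pot"]:
        try: R=env.regions_of(c,n)
        except Exception as e: print(n,e); continue
        for r in R[:4]:
            m=r["pixels"]&(im["depth"]>0); p=P[m]
            if len(p)<5: continue
            zt=np.percentile(p[:,2],95); t=p[abs(p[:,2]-zt)<.006]
            rc=cv2.minAreaRect((t[:,:2]*1000).astype(np.float32))
            print(n,round(r["score"],2),np.round(r["point"]),m.sum(),"ztop %.3f"%zt,np.round(t.mean(0),3),"rect",np.round(rc[0]),np.round(rc[1]),round(rc[2],1), im["frame"][m].mean(0).round())
E
```

```text
[ 0.15713033 -0.52676186  0.23070088] [[ 9.58298116e-01  2.85770376e-01 -1.15919036e-04]
 [ 2.85770224e-01 -9.58297003e-01  1.49456759e-03]
 [ 3.16018276e-04 -1.46536751e-03 -9.99998876e-01]] 0.08536532211912641
top [ 0.26251999 -0.42789842  0.98454031]
large_carton 0.83 [226. 347.] 1385 ztop 0.047 [ 0.35  -0.508  0.044] rect [ 351. -508.] [100.  60.] 16.9 [145. 109.  67.]
middle_carton 0.76 [189. 389.] 981 ztop 0.043 [ 0.433 -0.6    0.041] rect [ 434. -600.] [85. 51.] 16.8 [138. 104.  64.]
middle_carton 0.63 [279. 224.] 1124 ztop 0.043 [ 0.23  -0.253  0.04 ] rect [ 230. -253.] [86. 52.] 10.6 [115.  71. 107.]
small_carton 0.92 [261. 283.] 750 ztop 0.039 [ 0.275 -0.379  0.036] rect [ 275. -378.] [71. 45.] 46.9 [147. 112.  70.]
bar_knob 0.74 [128. 309.] 745 ztop 0.190 [ 0.546 -0.463  0.19 ] rect [ 546. -463.] [18. 19.] 82.3 [95. 94. 98.]
bar 0.88 [128. 312.] 610 ztop 0.190 [ 0.544 -0.463  0.19 ] rect [ 544. -464.] [16. 14.] 62.0 [ 98.  98. 104.]
pad 0.7 [159. 318.] 3096 ztop 0.161 [ 0.524 -0.392  0.16 ] rect [ 530. -421.] [ 28. 109.] 11.1 [79. 72. 62.]
pad 0.51 [190. 390.] 1083 ztop 0.
[... 1138 characters left out ...]
.7 [101.  99. 102.]
bar 0.92 [184. 394.] 617 ztop 0.189 [ 0.544 -0.464  0.189] rect [ 545. -464.] [16. 18.] 22.4 [101.  99. 102.]
pad 0.82 [232. 375.] 2856 ztop 0.167 [ 0.535 -0.437  0.165] rect [ 533. -419.] [ 22. 108.] 18.2 [99. 90. 78.]
tall_tub 0.59 [183. 301.] 1188 ztop 0.092 [ 0.372 -0.271  0.09 ] rect [ 371. -269.] [68. 74.] 20.5 [158. 155. 151.]
tall_tub 0.24 [232. 375.] 2736 ztop 0.162 [ 0.528 -0.412  0.161] rect [ 533. -418.] [ 25. 110.] 19.0 [99. 90. 78.]
small_pot 0.79 [202. 343.] 561 ztop 0.052 [ 0.462 -0.315  0.05 ] rect [ 462. -315.] [50. 52.] 26.4 [133. 133. 140.]
low_pot 0.68 [273. 404.] 915 ztop 0.046 [ 0.549 -0.551  0.044] rect [ 549. -550.] [61. 58.] 75.6 [147. 130. 124.]
```

```bash
python3 - <<'E'
from h import *
for c in("top","side"):
    im=env.get_image(c); P=cloud(im); F=im["frame"].astype(int)
    roi=(P[...,0]>.38)&(P[...,0]<.6)&(P[...,1]>-.56)&(P[...,1]<-.33)&(im["depth"]>0)
    m=roi&(abs(P[...,2]-.0145)<.0045)
    dark=m&(F.max(-1)<75)
    brown=m&(F[...,0]-F[...,2]>25)
    for n,mm in(("pad",dark),("board",brown|dark)):
        mm=cv2.morphologyEx(mm.astype(np.uint8),cv2.MORPH_OPEN,np.ones((2,2)))>0
        p=P[mm]; rc=cv2.minAreaRect((p[:,:2]*1000).astype(np.float32)); print(c,n,len(p),np.round(rc[0]),np.round(rc[1]),round(rc[2],1),p.mean(0).round(3))
    for a,b in((.155,.164),(.146,.155)):
        p=P[roi&(P[...,2]>a)&(P[...,2]<b)]; rc=cv2.minAreaRect((p[:,:2]*1000).astype(np.float32)); print(c,a,len(p),p.mean(0).round(3),np.round(rc[0]),np.round(rc[1]),round(rc[2],1))
    if c=="top": cv2.imwrite("pics/crop1.png",cv2.resize(im["frame"][90:310,190:450,::-1],None,fx=3,fy=2.7))
E
```

```text
top pad 1254 [ 410. -466.] [269. 144.] 13.7 [ 0.491 -0.458  0.021]
top board 1882 [ 413. -406.] [156. 264.] 69.0 [ 0.494 -0.446  0.018]
top 0.155 189 [ 0.524 -0.391  0.16 ] [ 536. -421.] [ 27. 111.] 19.3
top 0.146 401 [ 0.534 -0.428  0.152] [ 535. -425.] [ 23. 120.] 19.2
side pad 909 [ 383. -793.] [803.  61.] 71.5 [ 0.492 -0.464  0.018]
side board 1644 [ 367. -759.] [856. 121.] 70.9 [ 0.494 -0.453  0.017]
side 0.155 142 [ 0.526 -0.404  0.159] [ 530. -419.] [ 29. 111.] 14.4
side 0.146 308 [ 0.532 -0.429  0.152] [ 535. -427.] [ 23. 110.] 18.9
```

View pics/top0.png

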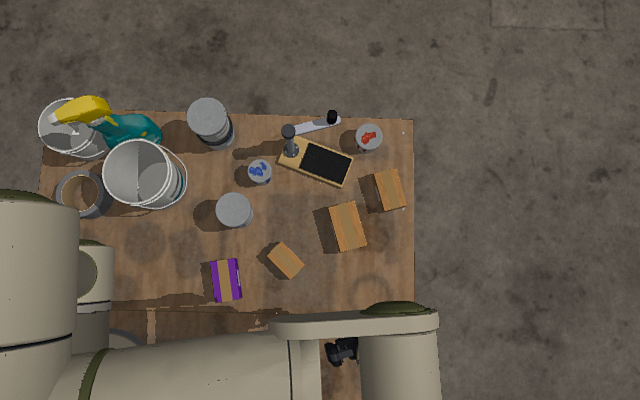

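View pics/crop1.png

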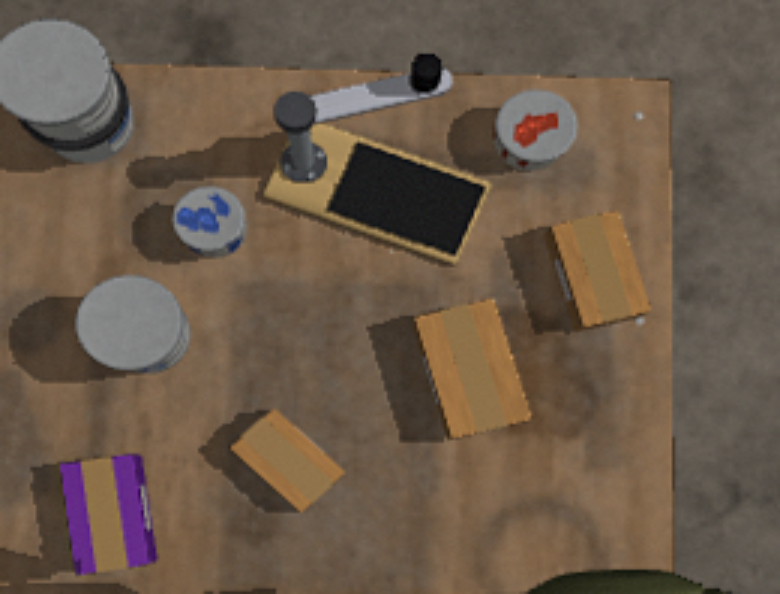

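```bash
python3 - <<'E'
from h import *
for c in("top","side"):
    im=env.get_image(c); P=cloud(im); F=im["frame"].astype(int)
    roi=(P[...,0]>.38)&(P[...,0]<.6)&(P[...,1]>-.56)&(P[...,1]<-.33)&(im["depth"]>0)
    for n,mm,z0 in(("pad",roi&(F.max(-1)<60)&(abs(P[...,2]-.015)<.008),.015),("board",roi&(abs(P[...,2]-.014)<.007)&(P[...,2]>.008),.0135)):
        k,l,st,_=cv2.connectedComponentsWithStats(mm.astype(np.uint8),connectivity=4)
        i=1+np.argmax(st[1:,4]); q=l==i
        # reproject on plane z0
        T=np.array(im["cam_to_world"]); o=T[:3,3]; d=P[q]-o; p=o+d*((z0-o[2])/d[:,2])[:,None]
        rc=cv2.minAreaRect((p[:,:2]*1000).astype(np.float32)); print(c,n,len(p),np.round(rc[0],1),np.round(rc[1],1),round(rc[2],1),p.mean(0).round(4),P[q][:,2].mean().round(4))
        print(np.round(cv2.boxPoints(rc)))
    # hub
    hub=roi&(P[...,2]>.155)&(P[...,2]<.165)&(P[...,1]>-.41)
    kn=roi&(P[...,2]>.183)
    for m in(hub,kn):
        p=P[m]*1000; print(c,len(p),np.round(p.mean(0),1),np.round(cv2.minAreaRect(p[:,:2].astype(np.float32))[0],1))
    # post
E
```

```text
top pad 1238 [ 494.1 -458.2] [102.8  63.1] 70.1 [ 0.4939 -0.4583  0.015 ] 0.0153
[[ 447. -496.]
 [ 506. -517.]
 [ 541. -421.]
 [ 482. -399.]]
top board 2137 [ 500.4 -436. ] [157.2  76.4] 70.0 [ 0.4981 -0.4397  0.0135] 0.0143
[[ 438. -497.]
 [ 509. -523.]
 [ 563. -375.]
 [ 492. -349.]]
top 159 [ 521.5 -380.7  159.9] [ 522.5 -380.3]
top 89 [ 545.8 -463.2  189.5] [ 546.6 -463.1]
side pad 876 [ 492.2 -456.7] [97. 58.] 69.9 [ 0.4919 -0.4582  0.015 ] 0.0156
[[ 448. -492.]
 [ 503. -512.]
 [ 536. -421.]
 [ 482. -401.]]
side board 1774 [ 499.2 -436.3] [166.2  75.5] 69.9 [ 0.4972 -0.4423  0.0135] 0.0145
[[ 435. -501.]
 [ 506. -527.]
 [ 563. -371.]
 [ 492. -345.]]
side 103 [ 519.6 -379.7  159.5] [ 520.6 -378.4]
side 77 [ 544.5 -464.1  188.6] [ 545.6 -462.8]
```

View pics/side0.png

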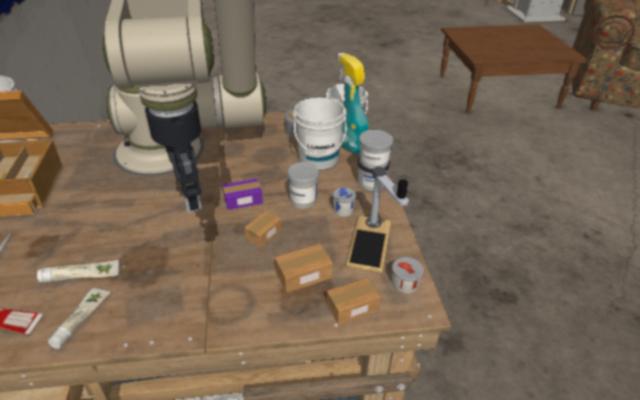

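Pixel candidates (row,col, top view):
- **Cartons:** large (226,347), middle (189,389), small (261,283). All three are brown.
- **Decoy:** the purple carton at (279,224) is rejected.
- **Pad and post:** pad at (163,325), knob at (117,332), post and hub at (131,288). The pad is centred at about (0.494, -0.458) with yaw 70°, and the hub agrees with this.

The bar stands at about 36° (0.63 rad). The crop confirms these choices.

```bash
cat >> h.py <<'E'
from scipy.spatial.transform import Rotation as Ro
def pose(x,y,z,yaw):  # tool down, tool x at yaw (deg)
    return np.array([x,y,z]), (Ro.from_euler("z",yaw,degrees=True)*Ro.from_euler("x",180,degrees=True)).as_matrix()
def rel(a,b):
    r=np.r_[100*a[1].T@(b[0]-a[0]), Ro.from_matrix(a[1].T@b[1]).as_rotvec(degrees=True)]
    return (r.round(2)+0).tolist()
def now():
    s=env.observe(); return np.array(s["position"]),np.array(s["tool_rot"])
post=np.array([.5222,-.380]); pad=np.array([.4938,-.458])
def beside(th,off,z): # tool beside knob; th bar angle deg (0=stop); off<0: clockwise side
    a=np.radians(-110+th); p=post+.087*np.array([np.cos(a),np.sin(a)])+off*np.array([-np.sin(a),np.cos(a)])
    return pose(p[0],p[1],z,th-20)
E
python3 - <<'E'
from h import *
a=now(); b=beside(36,-.045,.231); c=beside(36,-.045,.162)
print(rel(a,b)); print(rel(b,c))
print([rel(c,beside(t,-.023,.162)) for t in (36,44,52,60,68,76,84,92,98)])
E
```

```text
[34.59, 4.99, 0.03, 0.0, 0.0, 0.61]
[0.0, 0.0, 6.9, 0.0, 0.0, 0.0]
[[2.2, 0.0, 0.0, 0.0, 0.0, 0.0], [3.43, 0.24, 0.0, 0.0, 0.0, -8.0], [4.69, 0.3, 0.0, 0.0, 0.0, -16.0], [5.94, 0.18, 0.0, 0.0, 0.0, -24.0], [7.16, -0.1, 0.0, 0.0, 0.0, -32.0], [8.33, -0.56, 0.0, 0.0, 0.0, -40.0], [9.43, -1.17, 0.0, 0.0, 0.0, -48.0], [10.43, -1.93, 0.0, 0.0, 0.0, -56.0], [11.1, -2.58, 0.0, 0.0, 0.0, -62.0]]
```

jog_arm(
  targets=[
    [34.6, 5, 0, 0, 0, 0],
    [34.6, 5, 0, 0, 0, 0],
    [34.6, 5, 0, 0, 0, 0],
    [34.6, 5, 0, 0, 0, 0],
    [34.6, 5, 0, 0, 0, 0],
    [34.6, 5, 0, 0, 0, 0],
    [34.6, 5, 0, 0, 0, 0],
    [34.6, 5, 0, 0, 0, 0],
  ],
  hand=0,
)

```text
time_s: 1.87
position: [0.489, -0.4776, 0.2313]
tool_rot: [[0.958, 0.286, -0.0], [0.286, -0.958, -0.0], [-0.0, 0.0, -1.0]]
ft_force: [-0.8, -1.8, 0.5]
grip_width: 0.0003
gripper_force: 0.0
```

```bash
python3 - <<'E'
from h import *
a=now(); c=beside(36,-.045,.162); print(a[0],rel(a,beside(36,-.045,.231)),rel(a,c))
E
```

```text
[ 0.48896173 -0.47764628  0.23133293] [1.38, 0.24, 0.03, 0.0, 0.0, 0.61] [1.38, 0.24, 6.93, 0.0, 0.0, 0.61]
```

jog_arm(
  targets=[
    [1.4, 0.2, 3, 0, 0, 0],
    [1.4, 0.2, 6.9, 0, 0, 0],
    [1.4, 0.2, 6.9, 0, 0, 0],
    [2.4, 0.2, 6.9, 0, 0, 0],
    [3.6, 0.2, 6.9, 0, 0, 0],
    [4.2, 0.3, 6.9, 0, 0, -4],
    [4.8, 0.4, 6.9, 0, 0, -8],
    [4.8, 0.4, 6.9, 0, 0, -8],
  ],
)

```text
time_s: 2.53
position: [0.5358, -0.469, 0.1654]
tool_rot: [[0.908, 0.419, 0.003], [0.419, -0.908, -0.004], [0.001, 0.005, -1.0]]
ft_force: [0.1, 0.8, 0.1]
grip_width: 0.0001
gripper_force: 0.0
```

```bash
python3 - <<'E'
from h import *
a=now(); im=env.get_image("top"); P=cloud(im)
k=P[(P[...,2]>.183)&(P[...,2]<.196)&(abs(P[...,0]-.56)<.06)&(abs(P[...,1]+.44)<.06)]; print(a[0], len(k),k.mean(0))
print([rel(a,beside(t,-.023,.162)) for t in (44,52,60,68,76,84,92,98)])
E
```

```text
[ 0.53579346 -0.46897631  0.16537933] 0 [nan nan nan]
[[0.08, 0.02, 0.34, 0.28, -0.08, 0.77], [1.31, 0.27, 0.34, 0.28, -0.06, -7.23], [2.56, 0.35, 0.34, 0.28, -0.04, -15.23], [3.81, 0.25, 0.34, 0.29, -0.02, -23.23], [5.04, -0.02, 0.34, 0.29, 0.0, -31.23], [6.21, -0.46, 0.34, 0.29, 0.02, -39.23], [7.32, -1.05, 0.34, 0.29, 0.04, -47.23], [8.09, -1.6, 0.34, 0.29, 0.05, -53.23]]<stdin>:3: RuntimeWarning: Mean of empty slice.
  ret = um.true_divide(
```

jog_arm(
  targets=[
    [0.7, 0.2, 0.2, 0, 0, -3],
    [1.3, 0.3, 0.2, 0, 0, -7],
    [1.9, 0.3, 0.2, 0, 0, -11],
    [2.6, 0.4, 0.2, 0, 0, -15],
    [3.2, 0.3, 0.2, 0, 0, -19],
    [3.8, 0.3, 0.2, 0, 0, -23],
    [4.4, 0.1, 0.2, 0, 0, -27],
    [5, 0, 0.2, 0, 0, -31],
  ],
)

```text
time_s: 3.25
position: [0.5797, -0.4484, 0.1622]
tool_rot: [[0.565, 0.825, 0.001], [0.825, -0.565, -0.002], [-0.001, 0.003, -1.0]]
ft_force: [-2.5, -1.1, -0.4]
grip_width: -0.0
gripper_force: 0.8
```

```bash
python3 - <<'E'
from h import *
a=now(); print(a[0]); print([rel(a,beside(t,-.023,.162)) for t in (76,80,84,88,92,96,100)])
im=env.get_image("side"); save(im,"side1.png"); P=cloud(im)
for r in env.regions_of("side","bar_knob")[:2]: print(r["score"],r["point"],P[r["pixels"]].mean(0))
E
```

```text
[ 0.57965871 -0.44840291  0.16218665]
[[0.16, 0.11, 0.02, 0.15, 0.06, -0.4], [0.77, 0.25, 0.02, 0.14, 0.07, -4.4], [1.39, 0.34, 0.02, 0.14, 0.07, -8.4], [2.02, 0.39, 0.02, 0.14, 0.08, -12.4], [2.65, 0.39, 0.02, 0.14, 0.08, -16.4], [3.27, 0.35, 0.02, 0.13, 0.09, -20.4], [3.9, 0.27, 0.02, 0.13, 0.09, -24.4]]
0.76 [180.0, 393.2] [ 0.57364458 -0.3339879   0.09779664]
```

jog_arm(
  targets=[
    [0.8, 0.2, 0, 0, 0, -4],
    [1.4, 0.3, 0, 0, 0, -8],
    [2, 0.4, 0, 0, 0, -12],
    [2.6, 0.4, 0, 0, 0, -16],
    [2.6, 0.4, 0, 0, 0, -16],
    [1, 0.4, -2, 0, 0, -16],
    [-1, 0.4, -6, 0, 0, -16],
    [-2, 0.4, -7, 0, 0, -16],
  ],
)

```text
time_s: 4.02
position: [0.5709, -0.4685, 0.2361]
tool_rot: [[0.321, 0.947, 0.005], [0.947, -0.321, -0.005], [-0.004, 0.006, -1.0]]
ft_force: [-0.5, -0.6, 1.7]
grip_width: -0.0002
gripper_force: 0.0
```

```bash
python3 - <<'E'
from h import *
a=now(); print(a[0]); 
im=env.get_image("side"); P=cloud(im)
k=P[(P[...,2]>.182)&(P[...,2]<.193)&(abs(P[...,0]-.58)<.06)&(abs(P[...,1]+.4)<.08)]; print(len(k),k.mean(0),np.degrees(np.arctan2(*(k.mean(0)[:2]-post)[::-1]))+110)
for r in env.regions_of("side","bar_knob")[:2]: print(r["score"],r["point"])
cv2.imwrite("pics/crop2.png",cv2.resize(im["frame"][130:330,220:450,::-1],None,fx=3,fy=3))
b=pose(.350,-.508,.12,16.9); print(rel(a,b)); print(rel(b,pose(.350,-.508,.008,16.9)))
E
```

```text
[ 0.57085075 -0.4684911   0.23605194]
52 [ 0.60164527 -0.41231719  0.18756119] 87.86422119575761
0.89 [173.2, 406.4]
[-10.8, -19.71, 11.53, 0.42, 0.03, 54.35]
[0.0, 0.0, 11.2, 0.0, 0.0, 0.0]
```

View pics/crop2.png

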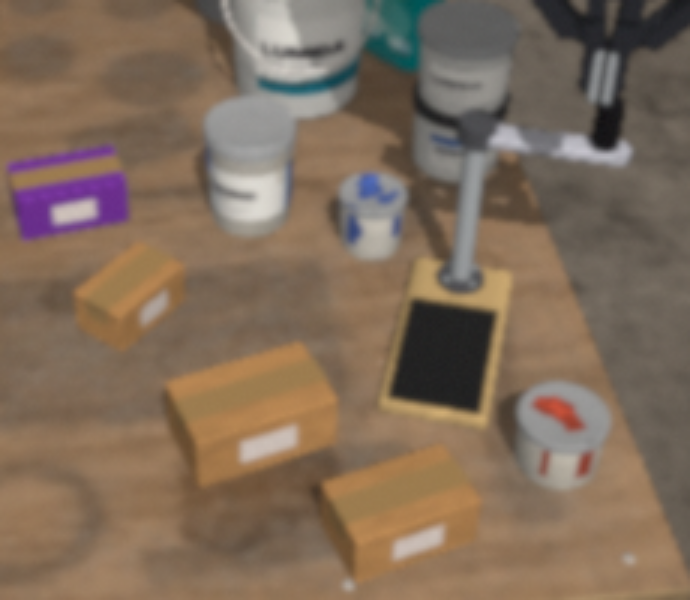

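The side crop shows the knob at crop (607,130), with the bar swung clear at about 1.5 rad and the pad free at crop (443,355). Next is the large carton.

jog_arm(
  targets=[
    [-10.8, -19.7, 5, 0, 0, 54],
    [-10.8, -19.7, 5, 0, 0, 54],
    [-10.8, -19.7, 5, 0, 0, 54],
    [-10.8, -19.7, 5, 0, 0, 54],
    [-10.8, -19.7, 8, 0, 0, 54],
    [-10.8, -19.7, 11.5, 0, 0, 54],
    [-10.8, -19.7, 11.5, 0, 0, 54],
    [-10.8, -19.7, 11.5, 0, 0, 54],
  ],
  hand=1,
)

```text
time_s: 4.78
position: [0.3474, -0.5047, 0.1103]
tool_rot: [[0.957, 0.29, -0.004], [0.29, -0.957, 0.009], [-0.001, -0.01, -1.0]]
ft_force: [0.5, 0.7, 0.2]
grip_width: 0.0852
gripper_force: 0.0
```

```bash
cat >> h.py <<'E'
def top_rect(c,name,z,n=0):
    im=env.get_image(c); P=cloud(im); R=env.regions_of(c,name)
    if not R: return None
    p=P[R[n]["pixels"]]; p=p[abs(p[:,2]-z)<.006]; rc=cv2.minAreaRect((p[:,:2]*1000).astype(np.float32)); return rc
E
python3 - <<'E'
from h import *
a=now(); print(a[0]); b=pose(.350,-.508,.008,16.9); print(rel(a,b))
im=env.get_image("top"); P=cloud(im); F=im["frame"].astype(int); T=np.array(im["cam_to_world"]); o=T[:3,3]
roi=(abs(P[...,0]-.49)<.1)&(abs(P[...,1]+.45)<.1)&(F.max(-1)<60)&(abs(P[...,2]-.015)<.008)
k,l,st,_=cv2.connectedComponentsWithStats(roi.astype(np.uint8),connectivity=4); q=l==1+np.argmax(st[1:,4])
p=P[q]; print(st[1:,4].max(),p.mean(0),cv2.minAreaRect((p[:,:2]*1000).astype(np.float32)))
E
```

```text
[ 0.34738895 -0.50472323  0.11030063]
[0.17, 0.49, 10.23, -0.56, 0.06, -0.03]
859 [ 0.50261323 -0.44753879  0.01531534] ((494.5273132324219, -456.29559326171875), (99.42196655273438, 64.17679595947266), 70.96012115478516)
```

jog_arm(
  targets=[
    [0.2, 0.45, 4, -0.5, 0, 0],
    [0.2, 0.45, 8, -0.5, 0, 0],
    [0.2, 0.45, 10.2, -0.5, 0, 0],
    [0.2, 0.45, 10.2, -0.5, 0, 0],
    [0.2, 0.45, 10.2, -0.5, 0, 0],
  ],
)

```text
time_s: 5.25
position: [0.3541, -0.5101, 0.0132]
tool_rot: [[0.953, 0.302, 0.002], [0.302, -0.953, -0.007], [0.0, 0.007, -1.0]]
ft_force: [-0.4, 0.3, 0.9]
grip_width: 0.0856
gripper_force: 0.0
```

jog_arm(
  targets=[
    [0, 0, 0, 0, 0, 0],
    [0, 0, 0, 0, 0, 0],
    [0, 0, 0, 0, 0, 0],
    [0, 0, 0, 0, 0, 0],
    [0, 0, 0, 0, 0, 0],
    [0, 0, 0, 0, 0, 0],
  ],
  hand=0,
  newtons=35,
)

```text
time_s: 5.75
position: [0.3542, -0.5108, 0.0156]
tool_rot: [[0.953, 0.302, 0.004], [0.302, -0.953, -0.01], [0.001, 0.011, -1.0]]
ft_force: [-0.6, 2.6, 6.7]
grip_width: 0.0594
gripper_force: 38.7
```

```bash
python3 - <<'E'
from h import *
a=now(); print(a[0])
u=np.array([np.cos(np.radians(70)),np.sin(np.radians(70))])
b=pose(.350,-.508,.008,16.9)
print(rel(a,pose(*pad,.10,70)))
for c in("top","side"): print(top_rect(c,"large_carton",.044))
E
```

```text
[ 0.35424543 -0.51080141  0.01559378]
[14.9, -0.72, -8.44, 0.61, 0.26, -52.39]
((0.0, 0.0), (0.0, 0.0), 0.0)
((351.2295227050781, -510.5209045410156), (101.65918731689453, 61.79413604736328), 17.117589950561523)
```

```bash
python3 - <<'E'
from h import *
a=now(); u=np.array([np.cos(np.radians(70)),np.sin(np.radians(70))])
t=pad+.003*u; print(a[0],rel(a,pose(*t,.09,70)), rel(pose(*t,.09,70),pose(*t,.031,70)))
E
```

```text
[ 0.35422594 -0.51082665  0.01558667] [15.09, -0.97, -7.44, 0.61, 0.26, -52.39] [0.0, 0.0, 5.9, 0.0, 0.0, 0.0]
```

jog_arm(
  targets=[
    [0, 0, -3, 0.2, 0, 0],
    [2, 0, -6.5, 0.6, 0.2, -6],
    [5, -0.4, -7.4, 0.6, 0.2, -13],
    [8, -0.6, -7.4, 0.6, 0.2, -20],
    [11, -0.8, -7.4, 0.6, 0.3, -27],
    [13, -1, -7.4, 0.6, 0.3, -34],
    [14.5, -1, -7.4, 0.6, 0.3, -41],
    [15.1, -1, -7.4, 0.6, 0.3, -47.5],
  ],
)

```text
time_s: 6.62
position: [0.4967, -0.4534, 0.0881]
tool_rot: [[0.414, 0.91, 0.001], [0.91, -0.414, 0.002], [0.002, 0.0, -1.0]]
ft_force: [-0.4, 0.0, -3.2]
grip_width: 0.0596
gripper_force: 41.7
```

jog_arm(
  targets=[
    [0, 0, 0, 0, 0, -4.9],
    [0, 0, 0, 0, 0, -4.9],
    [0, 0, 0, 0, 0, -4.9],
    [0, 0, 0, 0, 0, -4.9],
  ],
)

```text
time_s: 6.95
position: [0.4943, -0.4549, 0.0877]
tool_rot: [[0.345, 0.939, 0.0], [0.939, -0.345, 0.002], [0.002, -0.001, -1.0]]
ft_force: [0.4, -0.5, -3.4]
grip_width: 0.0589
gripper_force: 41.7
```

```bash
python3 - <<'E'
from h import *
im=env.get_image("top"); save(im,"t3.png")
a=now(); u=np.array([np.cos(np.radians(70)),np.sin(np.radians(70))])
s=env.observe(); print(s["ft_force"],s["gripper_force"],s["grip_width"])
t=pad+.003*u; print(a[0],a[1],rel(a,pose(*t,.09,70)), rel(a,pose(*t,.031,70)))
print(top_rect("side","large_carton",.118))
E
```

```text
[-0.36935981  1.85094948 -3.72368838] 41.74846172332764 0.059629981514610686
[ 0.49422078 -0.45487215  0.08755891] [[ 3.44348422e-01  9.38841922e-01 -1.04116513e-04]
 [ 9.38839183e-01 -3.44347145e-01  2.45627188e-03]
 [ 2.27019879e-03 -9.43562009e-04 -9.99996978e-01]] [-0.01, 0.07, -0.24, -0.05, -0.13, -0.14] [-0.02, 0.07, 5.66, -0.05, -0.13, -0.14]
((490.9800720214844, -456.5482177734375), (104.9526596069336, 60.71060562133789), 69.2685775756836)
```

jog_arm(
  targets=[
    [0, 0, 2.5, 0, 0, 0],
    [0, 0, 4.3, 0, 0, 0],
    [0, 0, 5.2, 0, 0, 0],
    [0, 0, 5.6, 0, 0, 0],
    [0, 0, 5.7, 0, 0, 0],
    [0, 0, 5.7, 0, 0, 0],
    [0, 0, 5.7, 0, 0, 0],
  ],
)

```text
time_s: 7.68
position: [0.4947, -0.4549, 0.0309]
tool_rot: [[0.342, 0.94, 0.001], [0.94, -0.342, 0.002], [0.002, -0.0, -1.0]]
ft_force: [-0.7, -0.1, -2.9]
grip_width: 0.0589
gripper_force: 41.8
```

```bash
python3 - <<'E'
from h import *
im=env.get_image("side"); P=cloud(im); F=im["frame"]
s=env.observe(); print(s["position"],s["ft_force"])
for c in("top","side"): print(c,top_rect(c,"large_carton",.059))
cv2.imwrite("pics/crop3.png",cv2.resize(F[180:300,310:440,::-1],None,fx=5,fy=5))
E
```

```text
[ 0.49472918 -0.45493739  0.03087612] [-1.24097417  0.66841374 -1.98641443]
top ((481.8172607421875, -454.25579833984375), (99.60615539550781, 33.081993103027344), 66.19046020507812)
side ((490.4064025878906, -458.8866271972656), (99.36457824707031, 59.9813117980957), 70.64665222167969)
```

View pics/crop3.png

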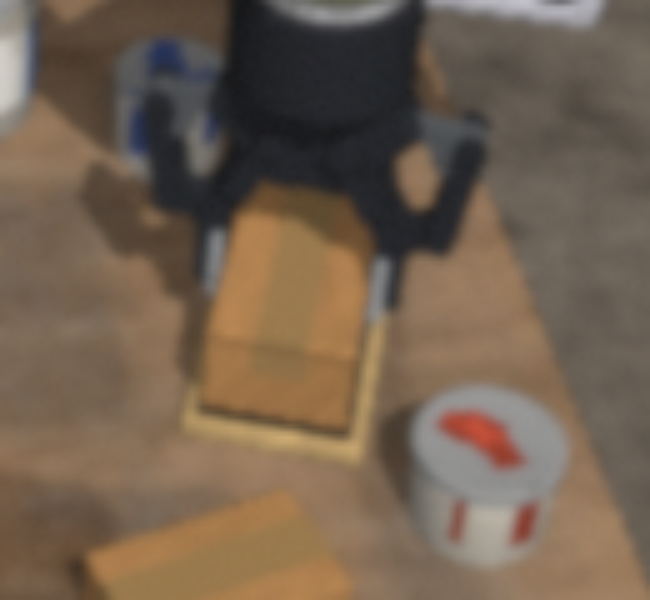

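jog_arm(
  targets=[
    [0, 0, 0.1, 0, 0, 0],
    [0, 0, 0.15, 0, 0, 0],
    [0, 0, 0.15, 0, 0, 0],
  ],
)

```text
time_s: 8.18
position: [0.4947, -0.4549, 0.0308]
tool_rot: [[0.342, 0.94, 0.001], [0.94, -0.342, 0.001], [0.001, 0.001, -1.0]]
ft_force: [-4.3, 3.2, 10.6]
grip_width: 0.0595
gripper_force: 43.3
```

jog_arm(
  targets=[
    [0, 0, 0, 0, 0, 0],
    [0, 0, 0, 0, 0, 0],
    [0, 0, -1, 0, 0, 0],
    [0, 0, -4, 0, 0, 0],
    [0, 0, -8, 0, 0, 0],
    [0, -4, -11, 0, 0, 0],
    [-4, -8, -11, 0, 0, 0],
    [-8, -12, -11, 0, 0, 0],
  ],
  hand=1,
)

```text
time_s: 8.85
position: [0.3862, -0.4746, 0.1411]
tool_rot: [[0.339, 0.941, 0.002], [0.941, -0.339, -0.002], [-0.001, 0.002, -1.0]]
ft_force: [-0.4, -0.6, -0.4]
grip_width: 0.0853
gripper_force: 0.0
```

```bash
python3 - <<'E'
from h import *
print(now()[0])
for c in("top","side"): print(c,top_rect(c,"large_carton",.059))
for c in("top","side"): print(c,top_rect(c,"middle_carton",.041))
a=now(); print(a[0],rel(a,pose(.4335,-.600,.10,16.9)))
im=env.get_image("top"); cv2.imwrite("pics/crop4.png",cv2.resize(im["frame"][110:230,260:420,::-1],None,fx=5,fy=5))
E
```

```text
[ 0.38617982 -0.47457505  0.14111788]
top None
side ((491.8984375, -455.56756591796875), (105.92723846435547, 59.8476448059082), 69.94947052001953)
top ((216.50827026367188, -255.20962524414062), (58.67161178588867, 52.338172912597656), 10.59892463684082)
side ((433.0338439941406, -598.083251953125), (87.74596405029297, 54.747230529785156), 16.572376251220703)
[ 0.38722677 -0.47437464  0.13786081] [-10.25, 8.63, 3.75, -0.13, -0.11, 53.19]
```

View pics/crop4.png

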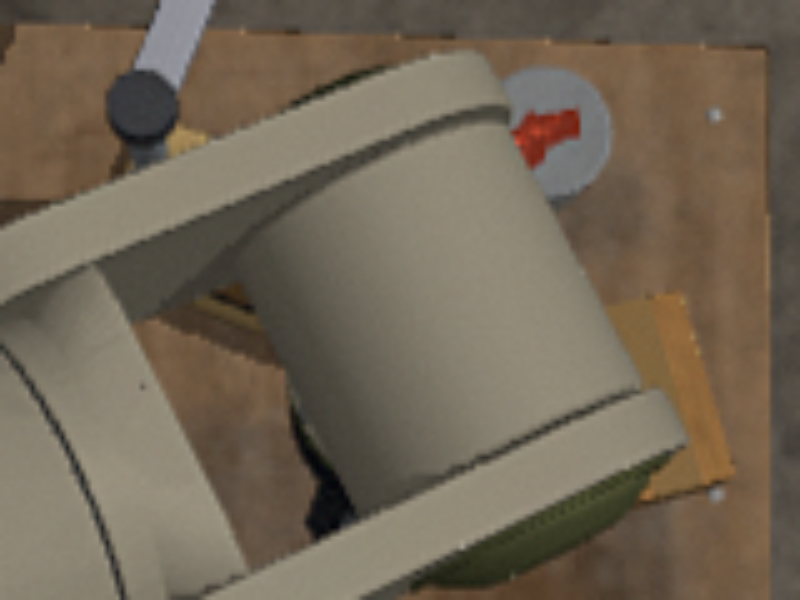

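jog_arm(
  targets=[
    [-10.2, 8.6, 0, 0, 0, 53.2],
    [-10.2, 8.6, 0, 0, 0, 53.2],
    [-10.2, 8.6, 0, 0, 0, 53.2],
    [-10.2, 8.6, 3.7, 0, 0, 53.2],
    [-10.2, 8.6, 3.7, 0, 0, 53.2],
    [-10.2, 8.6, 3.7, 0, 0, 53.2],
    [-10.2, 8.6, 3.7, 0, 0, 53.2],
    [-10.2, 8.6, 3.7, 0, 0, 53.2],
  ],
)

```text
time_s: 9.97
position: [0.433, -0.5996, 0.0999]
tool_rot: [[0.959, 0.284, -0.001], [0.284, -0.959, 0.004], [0.0, -0.004, -1.0]]
ft_force: [-1.2, 0.5, 0.3]
grip_width: 0.0851
gripper_force: 0.0
```

```bash
python3 - <<'E'
from h import *
for c in("top","side"): print(c,top_rect(c,"large_carton",.059))
print(top_rect("side","middle_carton",.041))
a=now(); print(a[0],rel(a,pose(.434,-.600,.010,16.9)))
E
```

```text
top ((502.4010925292969, -436.8661193847656), (52.42519760131836, 59.22205352783203), 69.56592559814453)
side ((511.3336181640625, -466.000732421875), (101.60991668701172, 23.625133514404297), 55.68206787109375)
((433.03228759765625, -597.8844604492188), (87.11351776123047, 54.14604187011719), 17.111167907714844)
[ 0.43248078 -0.59985183  0.10052987] [0.14, 0.08, 9.05, -0.16, -0.03, 0.02]
```

jog_arm(
  targets=[
    [0.2, 0.1, 4, 0, 0, 0],
    [0.2, 0.1, 7.5, 0, 0, 0],
    [0.2, 0.1, 9, 0, 0, 0],
    [0.2, 0.1, 9, 0, 0, 0],
    [0.2, 0.1, 9, 0, 0, 0],
  ],
)

```text
time_s: 10.68
position: [0.4344, -0.6002, 0.0105]
tool_rot: [[0.957, 0.29, -0.001], [0.29, -0.957, 0.003], [0.0, -0.003, -1.0]]
ft_force: [0.6, 0.0, 0.6]
grip_width: 0.0856
gripper_force: 0.0
```

jog_arm(
  targets=[
    [0, 0, 0, 0, 0, 0],
    [0, 0, 0, 0, 0, 0],
    [0, 0, 0, 0, 0, 0],
    [0, 0, 0, 0, 0, 0],
    [0, 0, 0, 0, 0, 0],
    [0, 0, 0, 0, 0, 0],
    [0, 0, 0, 0, 0, 0],
  ],
  hand=0,
)

```text
time_s: 11.27
position: [0.4347, -0.6008, 0.0127]
tool_rot: [[0.957, 0.289, 0.001], [0.289, -0.957, 0.0], [0.001, 0.0, -1.0]]
ft_force: [-1.4, 0.6, 7.2]
grip_width: 0.0512
gripper_force: 38.5
```

```bash
python3 - <<'E'
from h import *
for c in("top","side"): print(c,top_rect(c,"large_carton",.059),top_rect(c,"middle_carton",.041))
a=now(); print(a[0],a[1]); print(rel(a,pose(*pad,.13,70)))
# column large top edges from both cams by height
for c in("top","side"):
    im=env.get_image(c);P=cloud(im);m=(abs(P[...,2]-.059)<.004)&(abs(P[...,0]-.494)<.08)&(abs(P[...,1]+.458)<.08)
    p=P[m][:,:2]*1000-pad*1000; th=np.radians(70); q=p@np.array([[np.cos(th),-np.sin(th)],[np.sin(th),np.cos(th)]]); print(c,len(q),np.percentile(q,[1,99],axis=0).round(1))
E
```

```text
top ((498.4212646484375, -445.8724365234375), (74.79289245605469, 60.419429779052734), 71.24505615234375) None
side ((508.2457580566406, -492.7982482910156), (39.27964782714844, 3.4595680236816406), 69.66316223144531) ((228.34832763671875, -251.47427368164062), (86.36583709716797, 59.529014587402344), 12.240232467651367)
[ 0.43469311 -0.6008479   0.01267687] [[ 9.57254403e-01  2.89245350e-01  1.06516322e-03]
 [ 2.89245445e-01 -9.57254965e-01  6.75794526e-05]
 [ 1.03917982e-03  2.43402881e-04 -9.99999430e-01]]
[9.8, -11.96, -11.73, 0.04, -0.05, -53.19]
top 752 [[-22.9 -29.2]
 [ 49.6  29.4]]
side 52 [[-48.7 -27.3]
 [ 47.1 -23.8]]
```

jog_arm(
  targets=[
    [0, 0, -3.5, 0, 0, 0],
    [0, -1, -7.5, 0, 0, -3],
    [1.5, -3, -11, 0, 0, -10],
    [3.5, -5, -11.7, 0, 0, -17],
    [5.5, -7.5, -11.7, 0, 0, -24],
    [7.5, -10, -11.7, 0, 0, -31],
    [9, -11.5, -11.7, 0, 0, -38],
    [9.8, -12, -11.7, 0, 0, -45],
  ],
)

```text
time_s: 12.43
position: [0.4947, -0.4541, 0.1288]
tool_rot: [[0.465, 0.885, -0.0], [0.885, -0.465, 0.003], [0.003, -0.002, -1.0]]
ft_force: [-0.9, -0.3, -2.4]
grip_width: 0.051
gripper_force: 38.0
```

jog_arm(
  targets=[
    [0, 0, 0, 0, 0, -7],
    [0, 0, 0, 0, 0, -8.2],
    [0, 0, 0, 0, 0, -8.2],
    [0, 0, 0, 0, 0, -8.2],
    [0, 0, 0, 0, 0, -8.2],
  ],
)

```text
time_s: 12.85
position: [0.4931, -0.4577, 0.1279]
tool_rot: [[0.345, 0.939, -0.0], [0.939, -0.345, 0.003], [0.002, -0.001, -1.0]]
ft_force: [0.0, -0.0, -1.8]
grip_width: 0.0517
gripper_force: 38.0
```

```bash
python3 - <<'E'
from h import *
r=top_rect("side","middle_carton",.13+.0275); print(r)
r=top_rect("side","middle_carton",.13+.0275,1) if 0 else 0
a=now(); print(a[0],a[1][:,2],rel(a,pose(*pad,.0727,70)))
E
```

```text
((0.0, 0.0), (0.0, 0.0), 0.0)
[ 0.4931969  -0.45765084  0.12791756] [-3.36718877e-04  2.77859598e-03 -9.99996083e-01] [-0.03, 0.08, 5.52, -0.07, -0.14, -0.11]
```

jog_arm(
  targets=[
    [0, 0, 2.5, 0, 0, 0],
    [0, 0, 4.2, 0, 0, 0],
    [0, 0, 5, 0, 0, 0],
    [0, 0, 5.4, 0, 0, 0],
    [0, 0, 5.5, 0, 0, 0],
    [0, 0, 5.5, 0, 0, 0],
    [0, 0, 5.5, 0, 0, 0],
  ],
)

```text
time_s: 13.53
position: [0.4938, -0.4576, 0.0741]
tool_rot: [[0.342, 0.94, 0.001], [0.94, -0.342, 0.001], [0.001, 0.0, -1.0]]
ft_force: [-0.4, -0.7, -1.4]
grip_width: 0.0514
gripper_force: 38.0
```

```bash
python3 - <<'E'
from h import *
s=env.observe(); print(s["position"],s["ft_force"])
im=env.get_image("side"); P=cloud(im)
th=np.radians(70)
for z in(.099,.059):
    m=(abs(P[...,2]-z)<.004)&(abs(P[...,0]-.494)<.08)&(abs(P[...,1]+.458)<.08)
    q=(P[m][:,:2]-pad)@np.array([[np.cos(th),-np.sin(th)],[np.sin(th),np.cos(th)]])*1000; print(z,len(q),np.percentile(q,[1,99],axis=0).round(1))
cv2.imwrite("pics/crop5.png",cv2.resize(im["frame"][150:290,310:440,::-1],None,fx=4,fy=4))
E
```

```text
[ 0.49377893 -0.45763841  0.07409634] [-0.44315853 -0.72904671 -1.35263731]
0.099 652 [[-41.9 -30.8]
 [ 43.4  38.9]]
0.059 211 [[-49.5 -27.2]
 [ 12.1  32.4]]
```

View pics/crop5.png

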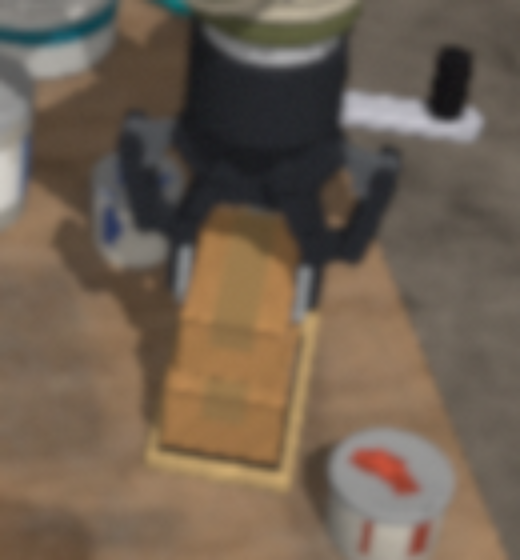

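jog_arm(
  targets=[
    [0, 0, 0.15, 0, 0, 0],
    [0, 0, 0.25, 0, 0, 0],
    [0, 0, 0.25, 0, 0, 0],
  ],
)

```text
time_s: 13.83
position: [0.4937, -0.4574, 0.0717]
tool_rot: [[0.342, 0.94, 0.001], [0.94, -0.342, 0.001], [0.001, 0.0, -1.0]]
ft_force: [-1.1, 1.2, 5.0]
grip_width: 0.0514
gripper_force: 38.6
```

jog_arm(
  targets=[
    [0, 0, 0, 0, 0, 0],
    [0, 0, 0, 0, 0, 0],
    [0, 0, -1, 0, 0, 0],
    [0, 0, -4, 0, 0, 0],
    [0, 0, -7, 0, 0, 0],
    [0, -3, -9, 0, 0, 0],
    [0, -7, -9, 0, 0, 6],
    [0, -11, -9, 0, 0, 12],
  ],
  hand=1,
)

```text
time_s: 14.5
position: [0.3895, -0.4196, 0.1624]
tool_rot: [[0.533, 0.846, 0.002], [0.846, -0.533, -0.001], [0.0, 0.002, -1.0]]
ft_force: [-0.4, -0.9, 0.0]
grip_width: 0.0852
gripper_force: 0.0
```

```bash
python3 - <<'E'
from h import *
env.get_image("side")
for c in("top","side"): print(c,top_rect(c,"small_carton",.036))
a=now(); print(a[0],rel(a,pose(.275,-.378,.13,46)))
E
```

```text
top ((274.8075256347656, -378.3077392578125), (71.04773712158203, 44.844085693359375), 46.895294189453125)
side ((273.7268981933594, -376.386474609375), (74.67967224121094, 47.76927185058594), 47.16423797607422)
[ 0.39058095 -0.42046314  0.16161994] [-2.52, -12.05, 3.15, 0.01, -0.08, 12.03]
```

jog_arm(
  targets=[
    [-2.5, -12, 3, 0, 0, 11],
    [-2.5, -12, 3, 0, 0, 11],
    [-2.5, -12, 3, 0, 0, 11],
    [-2.5, -12, 3, 0, 0, 11],
    [-2.5, -12, 3, 0, 0, 11],
    [-2.5, -12, 3, 0, 0, 11],
  ],
)

```text
time_s: 15.25
position: [0.2761, -0.3789, 0.1314]
tool_rot: [[0.682, 0.732, 0.001], [0.732, -0.682, 0.0], [0.001, 0.0, -1.0]]
ft_force: [-0.6, 0.7, 0.3]
grip_width: 0.0854
gripper_force: 0.0
```

```bash
python3 - <<'E'
from h import *
th=np.radians(70)
for c in("top","side"):
  im=env.get_image(c); P=cloud(im)
  for z in(.099,.059):
    m=(abs(P[...,2]-z)<.004)&(abs(P[...,0]-.494)<.07)&(abs(P[...,1]+.458)<.07)
    p=P[m]
    q=(p[:,:2]-pad)@np.array([[np.cos(th),-np.sin(th)],[np.sin(th),np.cos(th)]])*1000; print(c,z,len(q),np.percentile(q,[1,99],axis=0).round(1))
a=now(); print(a[0],rel(a,pose(.275,-.378,.010,46.9)))
E
```

```text
top 0.099 1023 [[-42.5 -25.1]
 [ 42.   25.9]]
top 0.059 238 [[-50.1 -27.6]
 [ 49.9  30.4]]
side 0.099 764 [[-42.5 -22.9]
 [ 44.5  28.1]]
side 0.059 227 [[-49.9 -27.2]
 [ 46.1  32.3]]
[ 0.27641622 -0.37866926  0.13122212] [-0.06, -0.15, 12.12, 0.0, -0.05, 0.18]
```

jog_arm(
  targets=[
    [-0.1, -0.1, 4, 0, 0, 0],
    [-0.1, -0.1, 8, 0, 0, 0],
    [-0.1, -0.1, 11, 0, 0, 0],
    [-0.1, -0.1, 12, 0, 0, 0],
    [-0.1, -0.1, 12, 0, 0, 0],
    [-0.1, -0.1, 12, 0, 0, 0],
  ],
)

```text
time_s: 15.85
position: [0.2745, -0.3777, 0.0107]
tool_rot: [[0.681, 0.732, -0.0], [0.732, -0.681, 0.002], [0.002, -0.002, -1.0]]
ft_force: [0.6, 0.2, 0.3]
grip_width: 0.0854
gripper_force: 0.0
```

jog_arm(
  targets=[
    [0, 0, 0, 0, 0, 0],
    [0, 0, 0, 0, 0, 0],
    [0, 0, 0, 0, 0, 0],
    [0, 0, 0, 0, 0, 0],
    [0, 0, 0, 0, 0, 0],
    [0, 0, 0, 0, 0, 0],
    [0, 0, 0, 0, 0, 0],
    [0, 0, 0, 0, 0, 0],
  ],
  hand=0,
)

```text
time_s: 16.52
position: [0.274, -0.3776, 0.0118]
tool_rot: [[0.682, 0.731, 0.001], [0.731, -0.682, 0.001], [0.001, -0.0, -1.0]]
ft_force: [0.0, 1.5, 6.2]
grip_width: 0.0442
gripper_force: 35.9
```

```bash
python3 - <<'E'
from h import *
a=now(); print(a[0],a[1][:,2]); print(rel(a,pose(*pad,.17,70)))
for c in("top","side"): print(c,top_rect(c,"small_carton",.037))
E
```

```text
[ 0.27395849 -0.37758124  0.01175621] [ 6.55174305e-04  7.12000624e-04 -9.99999532e-01]
[9.13, 21.56, -15.82, 0.01, -0.05, -23.0]
top None
side ((266.5611877441406, -383.34619140625), (54.09510040283203, 45.91447448730469), 48.99453353881836)
```

jog_arm(
  targets=[
    [0, 0, -4, 0, 0, 0],
    [0, 0, -8, 0, 0, 0],
    [0, 0, -12, 0, 0, 0],
    [1, 3, -15.8, 0, 0, 0],
    [2.6, 6.5, -15.8, 0, 0, -5],
    [4.2, 10, -15.8, 0, 0, -10],
    [5.8, 13.5, -15.8, 0, 0, -15],
    [7.2, 17, -15.8, 0, 0, -20],
  ],
)

```text
time_s: 17.38
position: [0.449, -0.4406, 0.1692]
tool_rot: [[0.386, 0.922, 0.0], [0.922, -0.386, 0.002], [0.002, -0.001, -1.0]]
ft_force: [0.5, -1.8, -1.2]
grip_width: 0.0444
gripper_force: 37.3
```

jog_arm(
  targets=[
    [1.2, 3, 0, 0, 0, -3],
    [2.7, 4.2, 0, 0, 0, -3],
    [3.2, 4, 0, 0, 0, -3],
    [3.2, 4, 0, 0, 0, -3],
    [3.2, 4, 0, 0, 0, -3],
    [3.2, 4, 0, 0, 0, -3],
  ],
)

```text
time_s: 17.88
position: [0.4955, -0.4273, 0.169]
tool_rot: [[0.343, 0.939, -0.0], [0.939, -0.343, 0.002], [0.002, -0.001, -1.0]]
ft_force: [0.3, 0.3, -1.5]
grip_width: 0.0443
gripper_force: 37.3
```

```bash
python3 - <<'E'
from h import *
env.get_image("side")
a=now(); print(a[0],a[1][:,2],rel(a,pose(*pad,.112,70)),env.observe()["ft_force"])
E
```

```text
[ 0.49549807 -0.42739565  0.16903969] [-1.97081391e-04  2.30837917e-03 -9.99997316e-01] [-2.94, 0.9, 5.7, -0.06, -0.12, -0.07] [ 0.31392562  0.5024433  -1.08522494]
```

jog_arm(
  targets=[
    [-2.9, 0.9, 0, 0, 0, 0],
    [-2.9, 0.9, 0, 0, 0, 0],
    [-2.9, 0.9, 2.5, 0, 0, 0],
    [-2.9, 0.9, 4.2, 0, 0, 0],
    [-2.9, 0.9, 5.2, 0, 0, 0],
    [-2.9, 0.9, 5.6, 0, 0, 0],
    [-2.9, 0.9, 5.6, 0, 0, 0],
    [-2.9, 0.9, 5.6, 0, 0, 0],
  ],
)

```text
time_s: 18.6
position: [0.4951, -0.4575, 0.1135]
tool_rot: [[0.342, 0.94, 0.001], [0.94, -0.342, 0.001], [0.002, 0.0, -1.0]]
ft_force: [0.4, 0.4, -1.4]
grip_width: 0.0444
gripper_force: 37.3
```

```bash
python3 - <<'E'
from h import *
im=env.get_image("side");P=cloud(im);th=np.radians(70)
a=now(); print(a[0],rel(a,pose(*pad,.1105,70)),env.observe()["ft_force"])
for z in(.136,.099,.059):
    m=(abs(P[...,2]-z)<.004)&(abs(P[...,0]-.494)<.07)&(abs(P[...,1]+.458)<.07)
    q=(P[m][:,:2]-pad)@np.array([[np.cos(th),-np.sin(th)],[np.sin(th),np.cos(th)]])*1000; print(z,len(q),np.percentile(q,[1,99],axis=0).round(1))
E
```

```text
[ 0.49518728 -0.45756795  0.11372675] [-0.09, -0.12, 0.32, 0.03, -0.07, -0.01] [ 0.45612178  0.71217851 -1.33407818]
0.136 590 [[-34.7 -31.8]
 [ 37.9  31.8]]
0.099 187 [[-42.6 -23.3]
 [  6.9  28.6]]
0.059 229 [[-50.  -27.3]
 [ 45.9  32.3]]
```

jog_arm(
  targets=[
    [-0.1, -0.1, 0, 0, 0, 0],
    [-0.1, -0.1, 0, 0, 0, 0],
    [-0.1, -0.1, 0.2, 0, 0, 0],
    [-0.1, -0.1, 0.35, 0, 0, 0],
    [-0.1, -0.1, 0.35, 0, 0, 0],
  ],
)

```text
time_s: 19.07
position: [0.4939, -0.4579, 0.1108]
tool_rot: [[0.342, 0.94, 0.001], [0.94, -0.342, 0.001], [0.001, 0.0, -1.0]]
ft_force: [-1.6, 2.2, 9.3]
grip_width: 0.0444
gripper_force: 38.5
```

jog_arm(
  targets=[
    [0, 0, 0, 0, 0, 0],
    [0, 0, 0, 0, 0, 0],
    [0, 0, -1, 0, 0, 0],
    [0, 0, -4, 0, 0, 0],
    [0, 0, -8, 0, 0, 0],
    [0, 0, -11.5, 0, 0, 0],
    [0, 0, -11.5, 0, 0, 0],
    [0, 0, -11.5, 0, 0, 0],
  ],
  hand=1,
)

```text
time_s: 19.73
position: [0.4941, -0.4585, 0.2269]
tool_rot: [[0.342, 0.94, 0.003], [0.94, -0.342, -0.002], [-0.0, 0.003, -1.0]]
ft_force: [0.1, -0.2, -0.8]
grip_width: 0.0851
gripper_force: 0.0
```

```bash
python3 - <<'E'
from h import *
im=env.get_image("side");P=cloud(im);th=np.radians(70)
for z in(.135,.099,.059):
    m=(abs(P[...,2]-z)<.004)&(abs(P[...,0]-.494)<.07)&(abs(P[...,1]+.458)<.07)
    q=(P[m][:,:2]-pad)@np.array([[np.cos(th),-np.sin(th)],[np.sin(th),np.cos(th)]])*1000; print(z,len(q),np.percentile(q,[1,99],axis=0).round(1))
k=P[(P[...,2]>.182)&(P[...,2]<.193)&(abs(P[...,0]-.61)<.03)&(abs(P[...,1]+.4)<.04)]; print(len(k),k.mean(0),np.degrees(np.arctan2(*(k.mean(0)[:2]-post)[::-1]))+110)
a=now(); b=beside(90,.05,.23); 
print(a[0],b[0],rel(a,b))
E
```

```text
0.135 566 [[-34.9 -19.9]
 [ 37.6  24.3]]
0.099 198 [[-43.5 -23.4]
 [ 39.4  28.2]]
0.059 235 [[-49.7 -27.2]
 [ 45.3  32.3]]
74 [ 0.60102465 -0.41020672  0.18794556] 89.03246331793905
[ 0.49373249 -0.45794645  0.22463475] [ 0.62105427 -0.36277112  0.23      ] [13.3, 8.71, -0.51, -0.02, -0.11, 0.01]
```

jog_arm(
  targets=[
    [3, 2, -1, 0, 0, 0],
    [6.5, 4, -1, 0, 0, 0],
    [10, 6, -1, 0, 0, 0],
    [13, 8.5, -1, 0, 0, 0],
    [13.3, 8.7, -0.5, 0, 0, 0],
    [13.3, 8.7, 2, 0, 0, 0],
    [13.3, 8.7, 5.8, 0, 0, 0],
    [13.3, 8.7, 5.8, 0, 0, 0],
  ],
  hand=0,
)

```text
time_s: 20.45
position: [0.6184, -0.3604, 0.1569]
tool_rot: [[0.342, 0.94, -0.013], [0.94, -0.342, 0.013], [0.008, -0.016, -1.0]]
ft_force: [-0.6, -0.4, -2.4]
grip_width: -0.0002
gripper_force: 0.0
```

```bash
python3 - <<'E'
from h import *
env.get_image("side"); s=env.observe(); print(s["position"],s["ft_force"],s["grip_width"])
a=now(); 
print([rel(a,beside(t,.022,.165)) for t in (90,85,79,73,67,61,55)])
b=beside(55,.022,.165)
print([rel(b,beside(t,.020,.165)) for t in (49,43,37,31,25,19,13,8)])
E
```

```text
[ 0.61923921 -0.36141554  0.16114525] [ 0.4765252  -0.5607148   0.45117825] -3.101535152625638e-05
[[-2.86, 0.21, -0.41, -0.66, -0.35, 0.0], [-3.63, 0.37, -0.41, -0.67, -0.32, 5.0], [-4.56, 0.47, -0.42, -0.69, -0.28, 11.0], [-5.5, 0.48, -0.42, -0.71, -0.25, 17.0], [-6.44, 0.38, -0.43, -0.72, -0.21, 23.0], [-7.36, 0.19, -0.43, -0.73, -0.17, 29.0], [-8.25, -0.1, -0.43, -0.75, -0.14, 35.0]]
[[-1.12, 0.16, 0.0, 0.0, 0.0, 6.0], [-2.05, 0.23, 0.0, 0.0, 0.0, 12.0], [-2.99, 0.19, 0.0, 0.0, 0.0, 18.0], [-3.91, 0.06, 0.0, 0.0, 0.0, 24.0], [-4.82, -0.17, 0.0, 0.0, 0.0, 30.0], [-5.7, -0.49, 0.0, 0.0, 0.0, 36.0], [-6.54, -0.9, 0.0, 0.0, 0.0, 42.0], [-7.2, -1.3, 0.0, 0.0, 0.0, 47.0]]
```

jog_arm(
  targets=[
    [-1.5, 0.1, 0, 0, 0, 0],
    [-2.9, 0.2, 0, 0, 0, 0],
    [-3.6, 0.4, 0, 0, 0, 5],
    [-4.6, 0.5, 0, 0, 0, 11],
    [-5.5, 0.5, 0, 0, 0, 17],
    [-6.4, 0.4, 0, 0, 0, 23],
    [-7.4, 0.2, 0, 0, 0, 29],
    [-8.2, -0.1, 0, 0, 0, 35],
  ],
)

```text
time_s: 21.17
position: [0.5915, -0.4419, 0.1684]
tool_rot: [[0.823, 0.568, 0.003], [0.568, -0.823, 0.0], [0.002, 0.001, -1.0]]
ft_force: [2.7, 0.6, -0.4]
grip_width: -0.0003
gripper_force: 1.0
```

jog_arm(
  targets=[
    [-1.1, 0.2, 0, 0, 0, 6],
    [-2, 0.2, 0, 0, 0, 12],
    [-3, 0.2, 0, 0, 0, 18],
    [-3.9, 0.1, 0, 0, 0, 24],
    [-4.3, -0.1, 0, 0, 0, 27],
    [-4.3, -0.1, 0, 0, 0, 27],
  ],
)

```text
time_s: 21.67
position: [0.5549, -0.4658, 0.1683]
tool_rot: [[0.991, 0.135, 0.002], [0.135, -0.991, -0.0], [0.002, 0.001, -1.0]]
ft_force: [-0.9, -0.2, -0.4]
grip_width: -0.0001
gripper_force: 0.0
```

```bash
python3 - <<'E'
from h import *
im=env.get_image("side");P=cloud(im); s=env.observe(); print(s["position"],s["ft_force"])
a=now(); b=beside(28,.020,.165); print(b[0],rel(a,b)); print([rel(a,beside(t,.020,.165)) for t in (24,20,16,12,8,4,0)])
for r in env.regions_of("side","bar_knob")[:1]:
    k=P[r["pixels"]]; k=k[k[:,2]>.18]; print(r["score"],len(k),k.mean(0),np.degrees(np.arctan2(*(k.mean(0)[:2]-post)[::-1]))+110)
E
```

```text
[ 0.55539637 -0.46519077  0.16793169] [-0.46847202  0.09594339  0.81523099]
[ 0.55411342 -0.46336986  0.165     ] [-0.1, -0.2, 0.29, -0.01, -0.09, -0.04]
[[-0.71, -0.08, 0.29, -0.01, -0.09, 3.96], [-1.33, 0.0, 0.29, -0.01, -0.09, 7.96], [-1.95, 0.03, 0.29, -0.01, -0.09, 11.96], [-2.58, 0.02, 0.29, -0.02, -0.09, 15.96], [-3.2, -0.04, 0.29, -0.02, -0.09, 19.96], [-3.81, -0.13, 0.29, -0.02, -0.09, 23.96], [-4.42, -0.27, 0.29, -0.03, -0.09, 27.96]]
0.9 85 [ 0.52655954 -0.47615249  0.19420006] 22.596003941355164
```

jog_arm(
  targets=[
    [-0.7, 0, 0.2, 0, 0, 4],
    [-1.3, 0, 0.2, 0, 0, 8],
    [-2, 0, 0.2, 0, 0, 12],
    [-2.6, 0, 0.2, 0, 0, 16],
    [-3.2, 0, 0.2, 0, 0, 20],
    [-3.6, -0.1, 0.2, 0, 0, 23],
    [-3.6, -0.1, 0.2, 0, 0, 23],
  ],
)

```text
time_s: 22.35
position: [0.5201, -0.4678, 0.1648]
tool_rot: [[0.966, -0.259, 0.0], [-0.259, -0.966, 0.002], [-0.0, -0.002, -1.0]]
ft_force: [0.1, 0.6, 0.4]
grip_width: 0.0
gripper_force: 0.0
```

```bash
python3 - <<'E'
from h import *
im=env.get_image("side");P=cloud(im); s=env.observe(); print(s["position"],s["ft_force"])
a=now(); print([rel(a,beside(0,o,.165)) for o in(.02,.015,.01)])
m=(abs(P[...,2]-.150)<.006)&(abs(P[...,0]-.5)<.04)&(P[...,1]<-.39)&(P[...,1]>-.5)
p=P[m]; print(len(p)); l=cv2.fitLine((p[:,:2]*1000).astype(np.float32),cv2.DIST_HUBER,0,.01,.01).ravel(); print(l,np.degrees(np.arctan2(-abs(l[1]),l[0]*-np.sign(l[1])))+110)
cv2.imwrite("pics/crop6.png",cv2.resize(im["frame"][140:290,310:440,::-1],None,fx=4,fy=4))
E
```

```text
[ 0.5203874  -0.46763543  0.16468339] [ 0.32377869 -0.37261011  0.06674169]
[[-0.86, 0.33, -0.03, -0.11, 0.02, 5.12], [-1.36, 0.28, -0.03, -0.11, 0.02, 5.12], [-1.86, 0.24, -0.03, -0.11, 0.02, 5.12]]
124
[ 2.7986097e-01  9.6004057e-01  5.0071582e+02 -4.4836978e+02] 3.7480927
```

View pics/crop6.png

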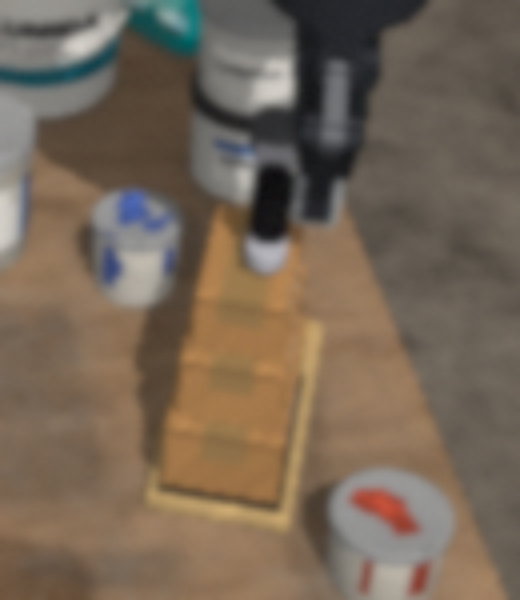

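The column looks straight in the crop. The bar is over it at about 4° with the knob at (270,200), so I push gently on to the stop.

jog_arm(
  targets=[
    [-0.5, 0.2, 0, 0, 0, 3],
    [-0.8, 0.3, 0, 0, 0, 5],
    [-1, 0.3, 0, 0, 0, 5],
    [-1, 0.3, 0, 0, 0, 5],
  ],
)

```text
time_s: 22.73
position: [0.512, -0.468, 0.1645]
tool_rot: [[0.941, -0.338, 0.005], [-0.338, -0.941, 0.0], [0.004, -0.002, -1.0]]
ft_force: [10.6, -2.3, -2.2]
grip_width: -0.0001
gripper_force: 5.1
```

jog_arm(
  targets=[
    [-0.1, 0, 0, 0, 0, 0],
    [-0.2, 0, 0, 0, 0, 0],
    [-0.2, 0, 0, 0, 0, 0],
  ],
)

```text
time_s: 22.98
position: [0.5119, -0.468, 0.1646]
tool_rot: [[0.941, -0.337, 0.009], [-0.337, -0.941, -0.002], [0.009, -0.001, -1.0]]
ft_force: [18.4, -7.3, -4.5]
grip_width: 0.0
gripper_force: 9.9
```

jog_arm(
  targets=[
    [-0.1, 0, 0, 0, 0, 0],
    [-0.2, 0, 0, 0, 0, 0],
    [-0.2, 0, 0, 0, 0, 0],
  ],
)

```text
time_s: 23.23
position: [0.5118, -0.4679, 0.1647]
tool_rot: [[0.941, -0.337, 0.013], [-0.337, -0.942, -0.005], [0.014, 0.0, -1.0]]
ft_force: [28.3, -11.0, -7.8]
grip_width: 0.0
gripper_force: 15.1
```

At the stop: the position is fixed while the force climbs to about 30 N. I back off.

jog_arm(
  targets=[
    [0.4, 0, 0, 0, 0, 0],
    [1.5, 0, 0, 0, 0, 0],
    [4, 0, 0, 0, 0, 0],
    [6, 0, -3, 0, 0, 0],
    [6, 0, -7, 0, 0, 0],
    [6, 0, -11, 0, 0, 0],
    [6, 0, -12, 0, 0, 0],
    [6, 0, -12, 0, 0, 0],
  ],
)

```text
time_s: 23.9
position: [0.5634, -0.4874, 0.2888]
tool_rot: [[0.941, -0.339, 0.005], [-0.339, -0.941, -0.004], [0.006, 0.002, -1.0]]
ft_force: [-0.3, 0.6, -0.4]
grip_width: 0.0
gripper_force: 0.0
```

```bash
python3 - <<'E'
from h import *
im=env.get_image("side");P=cloud(im); s=env.observe(); print(s["position"],s["ft_force"])
th=np.radians(70); R=np.array([[np.cos(th),-np.sin(th)],[np.sin(th),np.cos(th)]])
k=P[(P[...,2]>.184)&(P[...,2]<.194)&(abs(P[...,0]-.494)<.04)&(abs(P[...,1]+.46)<.03)]; print(len(k),k.mean(0),np.degrees(np.arctan2(*(k.mean(0)[:2]-post)[::-1]))+110)
for z in(.135,.099,.059):
    m=(abs(P[...,2]-z)<.004)&(abs(P[...,0]-.494)<.07)&(abs(P[...,1]+.458)<.07)
    q=(P[m][:,:2]-pad)@R*1000; print(z,len(q),np.percentile(q,[1,99],axis=0).round(1))
for n in("tall_tub","small_pot","low_pot"): print(n,P[env.regions_of("side",n)[0]["pixels"]].mean(0).round(3))
cv2.imwrite("pics/crop7.png",cv2.resize(im["frame"][140:310,220:440,::-1],None,fx=3.5,fy=3.5))
E
```

```text
[ 0.563024   -0.487108    0.28557705] [ 0.09142302  0.16394869 -0.81758804]
71 [ 0.48961106 -0.46214994  0.18921685] -1.6382649771078235
0.135 410 [[-35.3 -19.9]
 [ 36.6  24.4]]
0.099 197 [[-42.7 -23.2]
 [ 41.2  28. ]]
0.059 229 [[-50.5 -27.1]
 [ 46.5  32.3]]
tall_tub [ 0.37  -0.287  0.065]
small_pot [ 0.462 -0.323  0.038]
low_pot [ 0.545 -0.56   0.038]
```

View pics/crop7.png

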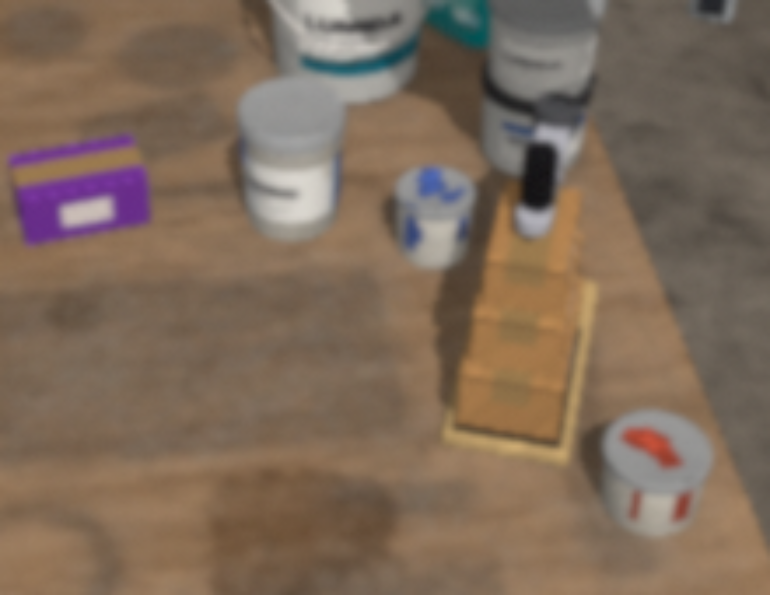

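The final crop shows the column upright and centred, the bar home over it with the knob at (540,170), and the pots standing where they were.

```bash
python3 -c "
from rig import env
print(env.close_job())"
```

```text
the job is handed in; nothing more can be done
None
```

The three cartons are stacked squarely on the pad (large, middle, small), the retainer bar is back against its stop, the three named pots and tubs are undisturbed, and the job was handed in at about 24 s; no verdict was returned.

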